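# Flip the lot status flag of the board panels from red to green

## Robot

A 6-joint arm with a two-finger parallel gripper is mounted at the origin on a cart in front of the work surface, level with it; the furniture and walls round the work are solid. World frame = base frame: x ahead of the robot, y to its left, z up, the work surface at z = 0. Lengths are in m, angles in degrees, forces in N, time in s.
With the tool pointing down it reaches from about 0.35 to 0.775 m from the base axis. Payload 7.3 kg.
Tool frame: the origin (TCP) lies midway between the tips of the shut fingers; the grasp point (between the pads) lies 19 mm behind it; z points along the fingers, x is the direction in which the jaws open and shut, and the axes are right-handed (so a half turn about z gives the same grasp; the last joint's range is limited). The gripper opens to 92 mm and grips with 3 to 60 N. Pads are 19 mm wide; open, the fingers measure 130 mm over their backs; the gripper's body (75 mm by 190 mm) begins 47 mm behind the grasp point.
Start: joints at [-78.094, 19.595, 87.324, -0, 73.075, -8.365], TCP at [0.182, -0.492, 0.201] pointing down, gripper open.
Joint ranges: [-145.02, 145.02], [-44.19, 115.74], [2.07, 154.8], [-57.11, 237.11], [16.16, 152.29], [-177.93, 177.93]. Speed limits (degrees/s): [147.25, 147.25, 180, 180, 180, 180].

## Interface

Orientations are given as [roll, pitch, yaw] about the fixed x, y, z axes, in that order (R = Rz(yaw) Ry(pitch) Rx(roll)).
In Python, from cell import env gives the robot as it stands.
- The arm moves only by the tool servo_tool, never from a script. Its argument "plan" is a list of rows, each an object with "travel": the shift along the tool's x, y, z in m, a list of three; "yaw": the turn about the tool's z in degrees; "gripper": the finger opening in m, from 0 to 0.0918. A call has 1 to 20 rows; each row shifts and turns the commanded pose from where the row before left it, along the tool's axes as they then stand; what a row does not reach is not made up. A row lasts 1/8 s, in which the tool goes at most 62.5 mm and 10.7 degrees, less where a joint would pass 70% of its speed; a pose out of reach is approached as far as the arm can. A call with a gripper value outside its range is refused whole. The fingers move at their own pace and stop on an object; the grip force is fixed at half the most. Time passes only in rows, so rows that do not move let the fingers close. It gives the time, the measured TCP pose, the force and the opening at its end, in the units of the state.
- env.get_state(): the state, without advancing time (a new reading comes with each control period).
- env.snapshot(name): name is "side" or "top"; returns a dict with "img" (420x560x3 uint8, red, green, blue), "mtx" (3x3 intrinsics, pixels), "distortion" ([k1, k2, p1, p2, k3] as OpenCV has them; the pictures are not rectified), "origin" and "rotation" of the camera in the world. Camera axes: x right, y up, looking along -z (the intrinsics and any distortion apply to the point x, -y, -z); pixel columns grow to the right and rows downward; lengths in m; the calibration is good to about 2 mm. A picture is of the moment at which its call begins. There is no depth.
- env.hand_in(): hands the job in, once; it reports no verdict.
The state is a dict: "time_s": time; "q": joint angles; "joint_vel": joint speeds; "effort": joint torques, N m; "tcp_pos": TCP position; "tcp_rot": TCP orientation; "contact_force": force on the tool from outside, world axes, zero at the start; "torque": the same for the moment, N m; "width": opening from 0.0 (shut) to 1.0 (fully open).
Only numpy, scipy, OpenCV 4.12 (cv2) and the standard library are available. Lean on these libraries where they do the work, as an engineer would, in place of code of your own. Each camera call takes 0.05 s, during which the arm holds its last target.

## Task

The lot of green board panels has passed inspection: with the closed fingertips, turn the red flag on the stand in front of that stack right over its pivot until it lies flat on the far side and shows green. The flag is only pushed and pressed: do not lift or tip the stand or shove it along the bench. Leave the flag of the black carriers red, and leave everything else where it is.

Things in the scene. Friction and masses are not known exactly. Their poses are not given: they have to be found in the camera images.
- panel_stand: stand to operate: loose grey foot 116 x 112 x 12 mm (0.85 kg); two 8 mm thick aluminium posts at y = +-49 mm carry the flag's axle and end 83 mm above the bench. Origin: centre of the foot's underside. Own x: from the flag's red (start) side to its green (goal) side, roughly away from the robot; y: along the hinge axle; z up. The stack of green board panels stands at about x = +140 mm
- panel_stand_pivot (a point): centre of the hinge axle of the panels' flag, 75 mm above the stand's origin, axes as the stand's. The flag on it is a rigid 5 mm thick paddle, 80 mm wide along the axle, reaching 62 mm from the axle; its mid-plane passes through the axle
- panel_flag (a joint): angle of the panels' flag, rad: 0 = flat on the stand's -x side, red face up; 1.57 = upright; 3.14 = flat on the +x side, green face up; stops at both ends. Starts at 0 to 0.2. Light (35 g) on a friction hinge: it stays at any angle where it is left and takes about 0.03 N m to turn (1 to 2 N with a fingertip)
- panel_tail (a point): middle of the outer half of the flag's black ribbed thumb tail, turning with the flag: 25 mm from the axle, opposite the paddle (on the +x side while red shows). Tail 46 mm wide, 5 mm thick, reaching 34 mm from the axle, with 57 mm of free space below it; pressing it down raises the flag
- panel_paddle (a point): centre of the flag's paddle, mid-thickness, 36 mm from the axle; turns with the flag
- carrier_stand: the other stand, just the same, with the pack of black carriers behind it; frame as for panel_stand. Leave alone
- carrier_flag (a joint): angle of the carriers' flag, rad, same meaning; starts near 0 (red) and must stay so
- panel_lot: stack of green and grey board panels, 103 x 120 x 43 mm, loose, behind its stand; origin at the centre of its underside. Leave alone
- carrier_lot: pack of black plastic carriers, 52 x 118 x 50 mm, loose, behind its stand; origin at the centre of its underside. Leave alone
- jar: round jar with black lid, 61 mm wide, 53 mm high, loose, right front; origin at the centre of its underside. Leave alone
- cutters: side cutters with blue handles, 51 x 131 x 11 mm, lying loose near the front edge between the stands; origin at the centre of the underside. Leave alone
- driver: screwdriver with red handle, 191 mm long, 30 mm thick, lying loose at the left; origin at the centre of the underside. Leave alone
- flux: small white dropper bottle with red tip, 38 mm wide, 109 mm high, loose, at the left; origin at the centre of its underside. Leave alone
Mind the look-alikes: they are no part of the job. Leave any purple look-alike of the panel_stand alone.

How it is judged (in metres and radians):
At the end, for the whole second after the job is handed in: the panels' flag lies within 8 degrees of flat with its green face up, its stand standing still and within 40 mm of where it was; the carriers' flag still shows red (under 17 degrees of turn) and its stand is within 25 mm of where it was (value of joint panel_flag above 3 rad and value of joint carrier_flag below 0.3 rad and distance of panel_stand from where it was at the start of the episode below 0.04 m and angle between panel_stand's own z axis and vertical below 0.05 rad and linear speed of panel_stand below 0.02 m/s and distance of carrier_stand from where it was at the start of the episode below 0.025 m); the robot touches nothing.
It fails at once if the panels' stand is lifted more than 15 mm or tipped by more than 17 degrees (height (world z) of panel_stand above 0.015 m or angle between panel_stand's own z axis and vertical above 0.3 rad).
It fails at once if the panels' stand is shoved more than 40 mm (distance of panel_stand from where it was at the start of the episode above 0.04 m).
It fails at once if the carriers' flag is turned or its stand moved more than 25 mm (value of joint carrier_flag above 0.4 rad or distance of carrier_stand from where it was at the start of the episode above 0.025 m).
It fails at once if one of the other loose things is moved more than 25 mm (distance of any of panel_lot, carrier_lot, jar, cutters, driver, flux from where it was at the start of the episode above 0.025 m).
It also fails if it takes over 45 s, if anything falls off the work surface, if the arm or the gripper's body presses on something with over 40 N, if the wrist force passes 120 N, or if a joint passes its speed limit or range.

## Working session

There is one attempt and no reset: what is moved stays moved. The work goes in short steps, Python scripts to look and compute and a tool call to move; the robot and the scene stay as the last step left them, time stands still between calls to the robot, and variables do not carry over. Pictures are saved under pics/ and viewed, and the job is handed in when it is done.

Besides the shell and the picture viewer there is one more tool, called by a JSON object that holds its "name" and its "arguments", one argument or row to a line. servo_tool: Moves the arm, as the interface text tells. Its arguments: {"type":"object","properties":{"plan":{"type":"array"}},"required":["plan"]}

```bash
mkdir -p pics; ls; cat > h.py <<'E'
from cell import env
import cv2, numpy as np
def snap(n,f):
    s=env.snapshot(n); cv2.imwrite(f,cv2.cvtColor(s["img"],cv2.COLOR_RGB2BGR)); return s
def ray(s,px):
    u=cv2.undistortPoints(np.array([[px]],float),np.array(s["mtx"]),np.array(s["distortion"]))[0,0]
    d=np.array(s["rotation"])@np.array([u[0],-u[1],-1.0]); return np.array(s["origin"]),d
def plane(s,px,z):
    o,d=ray(s,px); return o+d*(z-o[2])/d[2]
def proj(s,P):
    R=np.array(s["rotation"]); c=R.T@(np.array(P)-np.array(s["origin"])); c=c*[1,-1,-1]
    return cv2.projectPoints(c.reshape(1,3),np.zeros(3),np.zeros(3),np.array(s["mtx"]),np.array(s["distortion"]))[0].ravel()
E
python3 - <<'E'
from h import *
import pickle
d={}
for n in("top","side"):
    s=snap(n,f"pics/{n}0.png"); d[n]=s; print(n,s["origin"],s["rotation"])
pickle.dump(d,open("s0.pkl","wb"))
st=env.get_state();print(st)
E
```

```text
pics
top [0.43175277 0.02157684 1.36566198] [  4.80548201   1.65003844 -91.35762049]
side [0.29618859 1.29630863 0.72384267] [  64.0006744     1.21732737 -169.57494755]
{'time_s': 0.1, 'q': array([-7.80958586e+01,  1.96317352e+01,  8.73696942e+01, -2.08308425e-03,
        7.30738635e+01, -8.36598583e+00]), 'joint_vel': array([ 0.00577017, -0.10609239, -0.05795869, -0.09162215, -0.11371616,
       -0.05954056]), 'effort': array([ 9.64978717e-04, -4.32006598e+01, -2.44693154e+01,  7.18473201e-02,
        5.25663374e-02, -6.28072894e-05]), 'tcp_pos': array([ 0.18180842, -0.49211234,  0.20003347]), 'tcp_rot': array([-1.79991016e+02,  7.47815022e-02, -6.97292591e+01]), 'contact_force': array([ 0.90680925, -0.29782881, -0.547313  ]), 'torque': array([-0.00271585, -0.03585799, -0.01322323]), 'width': 1.0003008071731077}
```

View pics/top0.png

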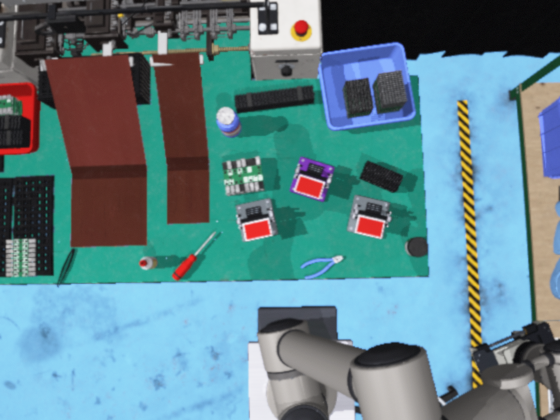

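View pics/side0.png

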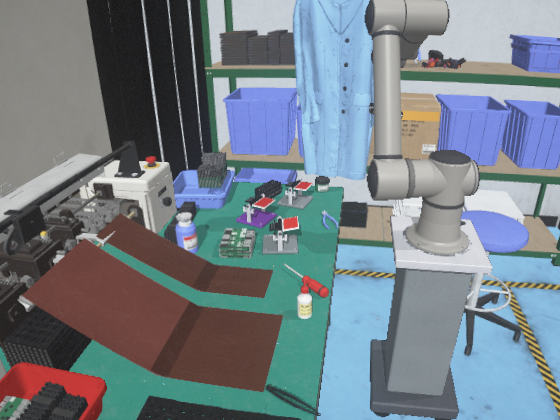

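```bash
sed -i 's/np.array(s\["rotation"\])/rot(s["rotation"])/; s/^import cv2.*/&\nfrom scipy.spatial.transform import Rotation\ndef rot(e): return Rotation.from_euler("xyz",e,degrees=True).as_matrix()/' h.py
python3 - <<'E'
import pickle
from h import *
d=pickle.load(open("s0.pkl","rb"))
t=d["top"]; sd=d["side"]
a=cv2.resize(cv2.cvtColor(t["img"],cv2.COLOR_RGB2BGR)[150:255,210:340],None,fx=6,fy=5.5,interpolation=cv2.INTER_CUBIC)
b=cv2.resize(cv2.cvtColor(sd["img"],cv2.COLOR_RGB2BGR)[170:270,200:340],None,fx=5.5,fy=5.5,interpolation=cv2.INTER_CUBIC)
cv2.imwrite("pics/ct.png",a);cv2.imwrite("pics/cs.png",b)
for s,n in((t,"top"),(sd,"side")):
    hsv=cv2.cvtColor(s["img"],cv2.COLOR_RGB2HSV)
    m=((hsv[...,0]<8)|(hsv[...,0]>172))&(hsv[...,1]>170)&(hsv[...,2]>110)
    for c in cv2.findContours(m.astype(np.uint8),cv2.RETR_EXTERNAL,cv2.CHAIN_APPROX_NONE)[0]:
        if cv2.contourArea(c)>100:
            r=cv2.minAreaRect(c);bx=cv2.boxPoints(r)
            print(n,np.round(r[0],1),cv2.contourArea(c))
            if n=="top": print(" ctr",plane(s,r[0],.079).round(4),"\n",np.array([plane(s,p,.079) for p in bx]).round(4))
E
```

```text
top [184.  266.7] 176.0
 ctr [0.3858 0.3345 0.079 ] 
 [[0.3618 0.3712 0.079 ]
 [0.4253 0.3159 0.079 ]
 [0.4099 0.2978 0.079 ]
 [0.3464 0.353  0.079 ]]
top [256.7 229.3] 251.5
 ctr [0.4899 0.1194 0.079 ] 
 [[0.5022 0.155  0.079 ]
 [0.5142 0.0909 0.079 ]
 [0.4776 0.0839 0.079 ]
 [0.4655 0.1478 0.079 ]]
top [369.9 226.5] 261.5
 ctr [ 0.4898 -0.2099  0.079 ] 
 [[ 0.4801 -0.1735  0.079 ]
 [ 0.5168 -0.1841  0.079 ]
 [ 0.4994 -0.2463  0.079 ]
 [ 0.4628 -0.2356  0.079 ]]
top [309.1 186.6] 255.0
 ctr [ 0.6114 -0.037   0.079 ] 
 [[ 0.6043 -0.0009  0.079 ]
 [ 0.6404 -0.014   0.079 ]
 [ 0.6186 -0.0732  0.079 ]
 [ 0.5826 -0.06    0.079 ]]
top [ 17.  118.5] 888.5
 ctr [0.8505 0.8578 0.079 ] 
 [[0.968  0.9196 0.079 ]
 [0.9619 0.8068 0.079 ]
 [0.7363 0.7984 0.079 ]
 [0.7406 0.909  0.079 ]]
top [301.  27.] 114.5
 ctr [ 1.1041 -0.0276  0.079 ] 
 [[ 1.1243 -0.0098  0.079 ]
 [ 1.1229 -0.0465  0.079 ]
 [ 1.0841 -0.0453  0.079 ]
 [ 1.0854 -0.0087  0.079 ]]
side [ 51.7 390.4] 2504.5
```

View pics/ct.png

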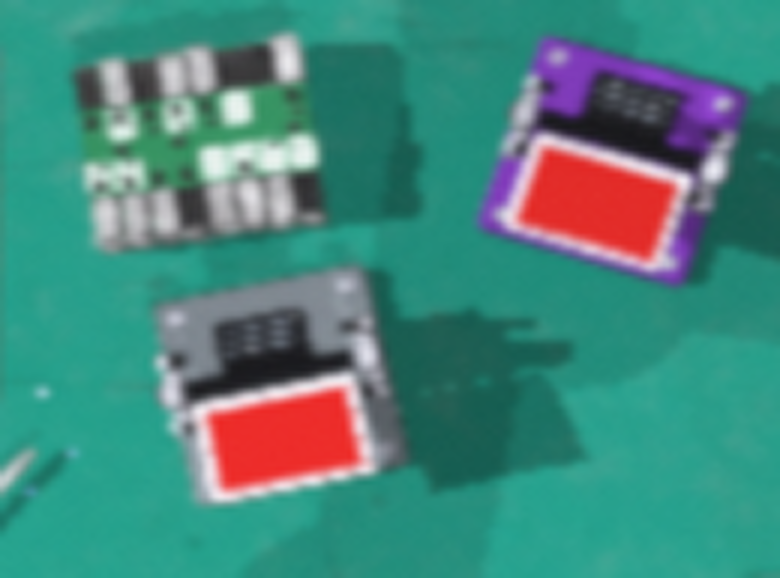

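View pics/cs.png

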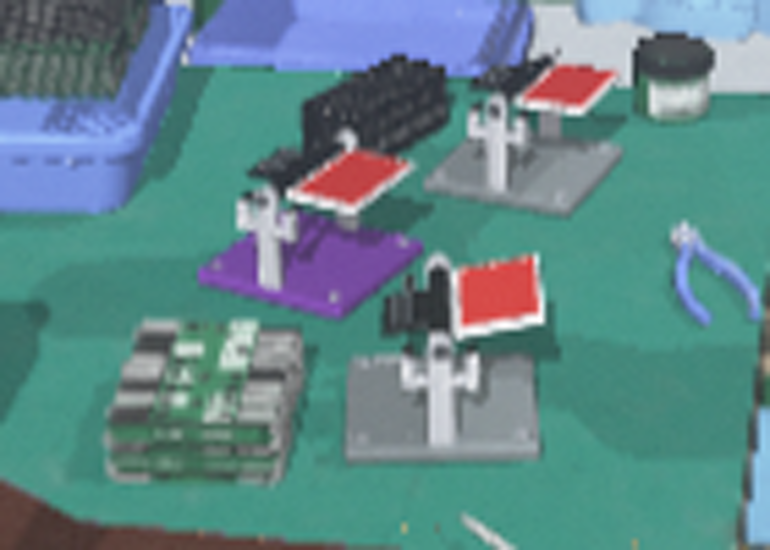

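Look-alikes (top view): the grey stand at (256,222) with green/grey boards behind it at (243,175); the purple stand at (312,180), which is a decoy; and the grey stand at (371,218) with black carriers behind it. I choose (256,222), and both crops confirm it: grey foot, red flag, panel stack behind.

```bash
python3 - <<'E'
import pickle
from h import *
d=pickle.load(open("s0.pkl","rb")); t=d["top"]; s=d["side"]
T=lambda c:(210+(c[0]+.5)/6-.5,150+(c[1]+.5)/5.5-.5)
S=lambda c:(200+(c[0]+.5)/5.5-.5,170+(c[1]+.5)/5.5-.5)
f=[plane(t,T(c),.012) for c in((158,300),(362,265),(405,465),(205,500))]
print(np.round(f,4),np.mean(f,0))
g=[plane(s,S(c),.012) for c in((348,358),(345,448),(540,448))]
print("side foot",np.round(g,4), "ctr",(g[0]+g[2])/2)
# triangulate flag: top/side red centre
def mid(a,b):
    (o,u),(p,v)=a,b; k=np.linalg.lstsq(np.c_[u,-v],p-o,rcond=None)[0]; A=o+u*k[0];B=p+v*k[1]; return (A+B)/2,np.linalg.norm(A-B)
for ct,cs in(((205,410),(455,323)),((347,385),(460,270)),((367,462),(538,257)),((217,492),(543,315)),((170,385),(440,345)),((366,345),(438,262))):
    print(mid(ray(t,T(ct)),ray(s,S(cs))))
E
```

```text
[[0.5723 0.1874 0.012 ]
 [0.5892 0.0818 0.012 ]
 [0.4765 0.0623 0.012 ]
 [0.4595 0.1651 0.012 ]] [0.52437726 0.12418448 0.012     ]
side foot [[0.593  0.0834 0.012 ]
 [0.5718 0.1871 0.012 ]
 [0.4594 0.1703 0.012 ]] ctr [0.52615983 0.12689699 0.012     ]
(array([0.50811001, 0.15704416, 0.08376936]), np.float64(0.004982847291671059))
(array([0.51860836, 0.0876445 , 0.08160073]), np.float64(0.0026443681036847034))
(array([0.47487745, 0.07816782, 0.0889002 ]), np.float64(0.0022741374965652536))
(array([0.46115405, 0.15090256, 0.08956233]), np.float64(0.0016688601014414413))
(array([0.5181071 , 0.17391837, 0.07816445]), np.float64(0.003274100776684837))
(array([0.53689272, 0.07754181, 0.08074697]), np.float64(0.003044117649818597))
```

{"name": "servo_tool", "arguments": {
  "plan": [
    {"travel": [0,0,0],"yaw": 5,"gripper": 0},
    {"travel": [0,0,0],"yaw": 5,"gripper": 0},
    {"travel": [-0.034,-0.0295,0],"yaw": 0,"gripper": 0},
    {"travel": [-0.034,-0.0295,0],"yaw": 0,"gripper": 0},
    {"travel": [-0.034,-0.0295,0],"yaw": 0,"gripper": 0},
    {"travel": [-0.034,-0.0295,0],"yaw": 0,"gripper": 0},
    {"travel": [-0.034,-0.0295,0],"yaw": 0,"gripper": 0},
    {"travel": [-0.034,-0.0295,0],"yaw": 0,"gripper": 0},
    {"travel": [-0.034,-0.0295,0],"yaw": 0,"gripper": 0},
    {"travel": [-0.034,-0.0295,0],"yaw": 0,"gripper": 0},
    {"travel": [-0.034,-0.0295,0],"yaw": 0,"gripper": 0},
    {"travel": [-0.034,-0.0295,0],"yaw": 0,"gripper": 0},
    {"travel": [-0.034,-0.0295,0],"yaw": 0,"gripper": 0},
    {"travel": [-0.034,-0.0295,0],"yaw": 0,"gripper": 0},
    {"travel": [-0.034,-0.0295,0],"yaw": 0,"gripper": 0},
    {"travel": [-0.034,-0.0295,0],"yaw": 0,"gripper": 0},
    {"travel": [-0.034,-0.0295,0],"yaw": 0,"gripper": 0},
    {"travel": [-0.034,-0.0295,0],"yaw": 0,"gripper": 0},
    {"travel": [0,0,0],"yaw": 0,"gripper": 0}
  ]
}}

```text
time_s: 2.48
tcp_pos: [0.5498, 0.1293, 0.1996]
tcp_rot: [179.9, 0.0, -79.5]
contact_force: [-0.0, -0.7, -0.8]
width: 0.003
```

{"name": "servo_tool", "arguments": {
  "plan": [
    {"travel": [0,0.001,0.03],"yaw": 0,"gripper": 0},
    {"travel": [0,0,0.03],"yaw": 0,"gripper": 0},
    {"travel": [0,0,0.03],"yaw": 0,"gripper": 0},
    {"travel": [0,0,0.015],"yaw": 0,"gripper": 0},
    {"travel": [0,0,0],"yaw": 0,"gripper": 0},
    {"travel": [0,0,0],"yaw": 0,"gripper": 0}
  ]
}}

```text
time_s: 3.22
tcp_pos: [0.5491, 0.1266, 0.0968]
tcp_rot: [-179.9, -0.0, -79.7]
contact_force: [-1.2, 0.8, 0.1]
width: 0.007
```

```bash
cat > look.py <<'E'
from h import *
import sys
n=sys.argv[1]
for v,(r0,r1,c0,c1) in {"top":(150,255,210,340),"side":(160,270,200,340)}.items():
    s=env.snapshot(v); cv2.imwrite(f"pics/{v}{n}.png",cv2.resize(cv2.cvtColor(s["img"],cv2.COLOR_RGB2BGR)[r0:r1,c0:c1],None,fx=5,fy=5,interpolation=cv2.INTER_CUBIC))
st=env.get_state();print(st["time_s"],st["tcp_pos"],st["contact_force"])
E
python3 look.py 1
```

```text
3.325 [0.54912794 0.12673026 0.09680901] [ 0.29795417 -0.24325999  0.05980823]
```

View pics/side1.png

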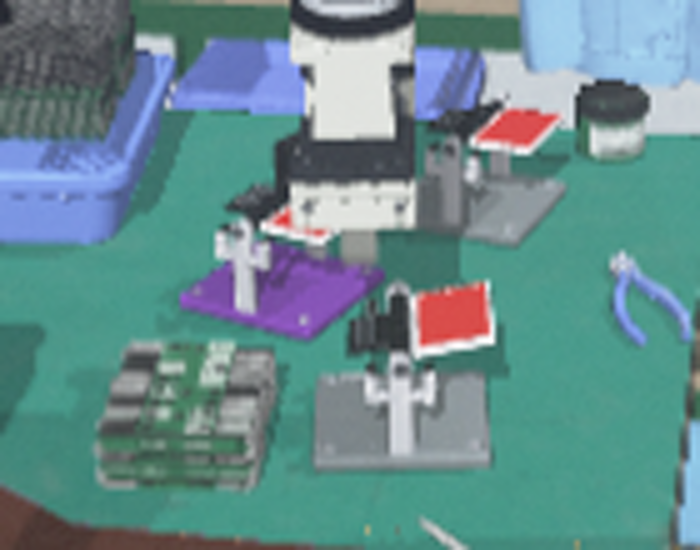

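```bash
python3 - <<'E'
from h import *
import pickle
d=pickle.load(open("s0.pkl","rb"))
p=env.get_state()["tcp_pos"]
q=proj(d["side"],p);print((q-[200,160])*5)
q=proj(d["side"],[.549,.127,.075]);print((q-[200,160])*5)
q=proj(d["top"],p);print((q-[210,150])*5)
E
```

```text
[360.86843288 297.34428622]
[361.95341289 327.18048909]
[216.6641831 293.042377 ]
```

View pics/top1.png

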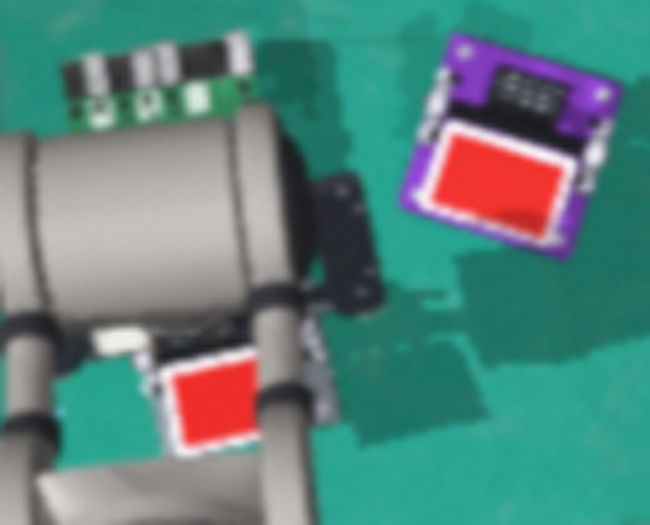

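```bash
python3 - <<'E'
from h import *
s=env.snapshot("side")
cv2.imwrite("pics/z1.png",cv2.resize(cv2.cvtColor(s["img"],cv2.COLOR_RGB2BGR)[185:245,240:310],None,fx=10,fy=10,interpolation=cv2.INTER_NEAREST))
E
```

```text
(no output)
```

View pics/z1.png

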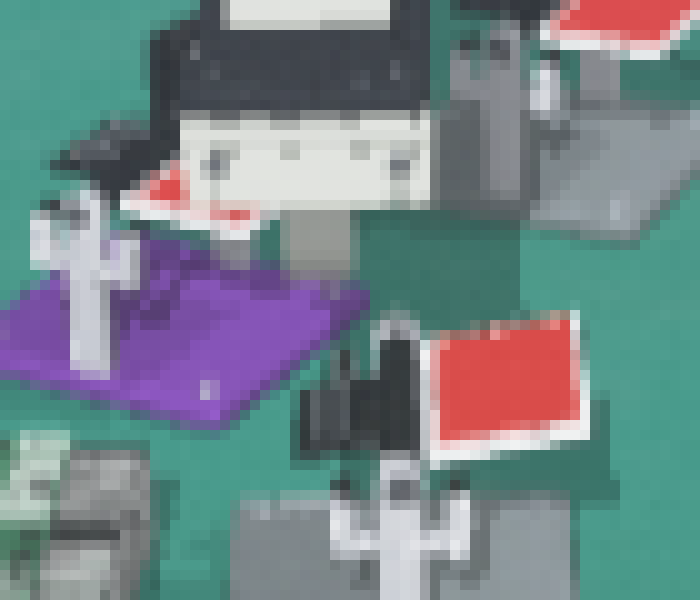

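```bash
python3 - <<'E'
from h import *
s=env.snapshot("side")
st=env.get_state();p=st["tcp_pos"]; print(p,st["tcp_rot"],st["width"],st["q"])
R=rot(st["tcp_rot"])
for off in([0,0,0],[-.019,0,0],[.019,0,0],[0,0,-.019],[0,.0375,-.066],[0,-.0375,-.066],[-.095,.0375,-.066],[-.095,-.0375,-.066],[.095,.0375,-.066]):
    print(off,((proj(s,p+R@np.array(off))-[240,185])*10).round())
# calibration check on stand foot near corner
for P in([.4595,.168,.012],[.572,.187,.012]): print((proj(s,P)-[240,185])*10)
img=cv2.cvtColor(s["img"],cv2.COLOR_RGB2BGR)
cv2.imwrite("pics/z2.png",cv2.resize(img[60:240,200:350],None,fx=3.3,fy=3.3))
E
```

```text
[0.54886828 0.12679721 0.09649861] [-1.79906320e+02 -1.62493639e-02 -7.97251888e+01] 0.005428521075920851 [ 5.21823662e+00  2.92644956e+01  8.95713029e+01 -9.05983937e-03
  6.10694544e+01  8.49477883e+01]
[0, 0, 0] [323. 346.]
[-0.019, 0, 0] [321. 373.]
[0.019, 0, 0] [324. 319.]
[0, 0, -0.019] [321. 293.]
[0, 0.0375, -0.066] [435. 159.]
[0, -0.0375, -0.066] [199. 163.]
[-0.095, 0.0375, -0.066] [437. 296.]
[-0.095, -0.0375, -0.066] [184. 300.]
[0.095, 0.0375, -0.066] [434.  39.]
[578.34189459 656.56290146]
[222.7863369 660.2344705]
```

View pics/z2.png

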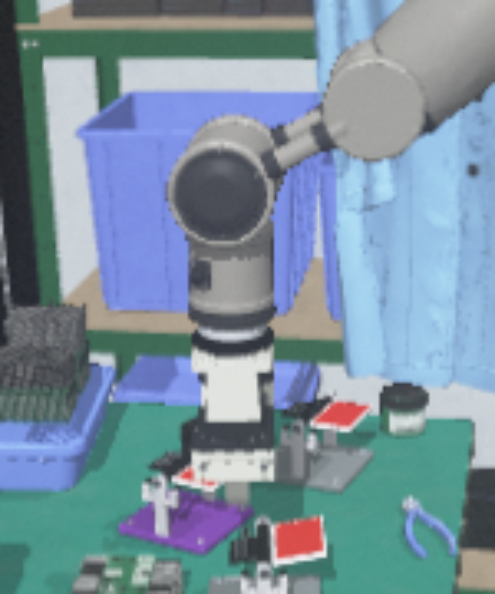

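```bash
python3 - <<'E'
from h import *
s=env.snapshot("top")
st=env.get_state();p=st["tcp_pos"]
R=rot(st["tcp_rot"])
f=lambda P:((proj(s,P)-[190,150])*6).round()
for off in([0,0,0],[-.095,.0375,-.066],[-.095,-.0375,-.066],[.095,.0375,-.066],[.095,-.0375,-.066],[0,0,-.2],[0,0,-.3]):
    print(off,f(p+R@np.array(off)))
img=cv2.cvtColor(s["img"],cv2.COLOR_RGB2BGR)
cv2.imwrite("pics/z3.png",cv2.resize(img[150:250,190:320],None,fx=6,fy=6,interpolation=cv2.INTER_CUBIC))
E
```

```text
[0, 0, 0] [380. 353.]
[-0.095, 0.0375, -0.066] [180. 462.]
[-0.095, -0.0375, -0.066] [149. 302.]
[0.095, 0.0375, -0.066] [588. 378.]
[0.095, -0.0375, -0.066] [555. 218.]
[0, 0, -0.2] [338. 309.]
[0, 0, -0.3] [311. 281.]
```

View pics/z3.png

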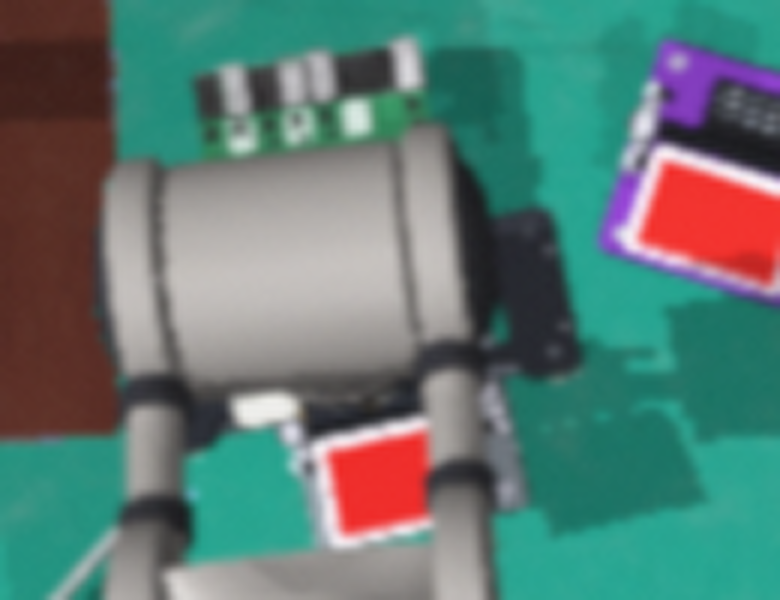

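Top view agrees with the reported pose (gripper body end at (545–580, 210–370) as predicted). In the side view the fingertips look about 30 mm higher than reported, so I'll descend in small steps and watch.

{"name": "servo_tool", "arguments": {
  "plan": [
    {"travel": [0,0,0.006],"yaw": 0,"gripper": 0},
    {"travel": [0,0,0.006],"yaw": 0,"gripper": 0},
    {"travel": [0,0,0.006],"yaw": 0,"gripper": 0},
    {"travel": [0,0,0],"yaw": 0,"gripper": 0}
  ]
}}

```text
time_s: 3.98
tcp_pos: [0.5479, 0.1267, 0.0768]
tcp_rot: [179.9, 0.0, -79.7]
contact_force: [0.3, 0.4, 0.4]
width: 0.007
```

```bash
cat > z.py <<'E'
from h import *
import sys
s=env.snapshot("side")
st=env.get_state();p=st["tcp_pos"];print(st["time_s"],p,st["contact_force"],((proj(s,p)-[240,175])*10).round())
cv2.imwrite(sys.argv[1],cv2.resize(cv2.cvtColor(s["img"],cv2.COLOR_RGB2BGR)[175:235,240:310],None,fx=10,fy=10,interpolation=cv2.INTER_NEAREST))
E
python3 z.py pics/z4.png
```

```text
4.025 [0.54816624 0.126731   0.07718362] [-0.77895531  1.14208636 -0.52225168] [326. 498.]
```

View pics/z4.png

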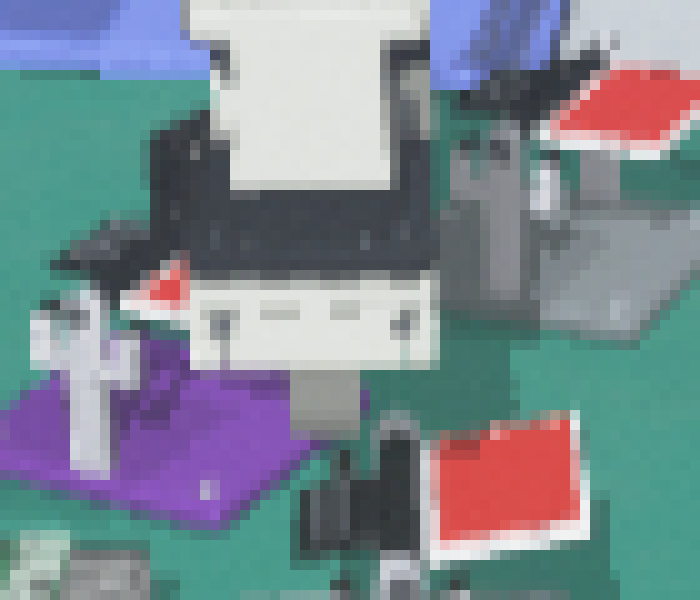

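{"name": "servo_tool", "arguments": {
  "plan": [
    {"travel": [0,0,0.003],"yaw": 0,"gripper": 0},
    {"travel": [0,0,0.003],"yaw": 0,"gripper": 0},
    {"travel": [0,0,0],"yaw": 0,"gripper": 0}
  ]
}}

```text
time_s: 4.4
tcp_pos: [0.5482, 0.1267, 0.0713]
tcp_rot: [180.0, -0.0, -79.7]
contact_force: [0.1, 0.5, -0.0]
width: 0.007
```

{"name": "servo_tool", "arguments": {
  "plan": [
    {"travel": [0,0,0.003],"yaw": 0,"gripper": 0},
    {"travel": [0,0,0.003],"yaw": 0,"gripper": 0},
    {"travel": [0,0,0],"yaw": 0,"gripper": 0}
  ]
}}

```text
time_s: 4.78
tcp_pos: [0.5482, 0.1267, 0.0653]
tcp_rot: [180.0, -0.0, -79.7]
contact_force: [0.2, 0.5, 0.3]
width: 0.001
```

```bash
python3 z.py pics/z5.png
```

```text
4.825 [0.54826254 0.12675789 0.06542518] [-0.4934129  -0.35956683 -0.0554087 ] [327. 530.]
```

View pics/z5.png

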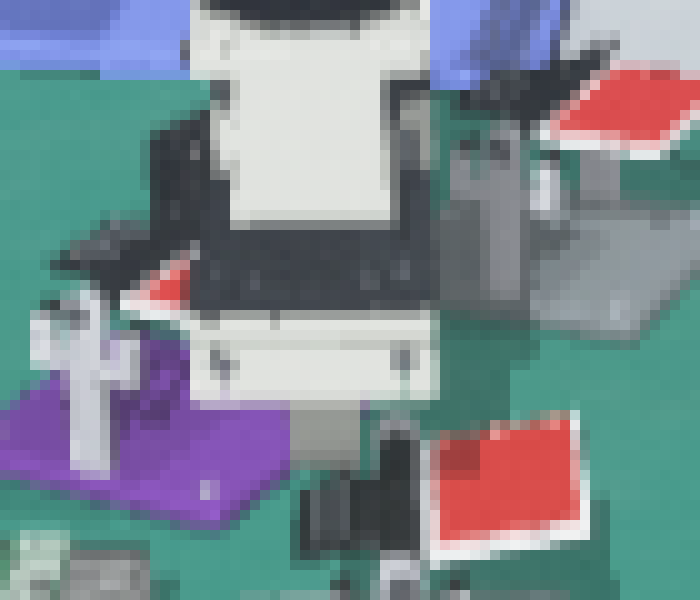

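No contact at reported z=0.065. The picture agrees: finger bottom at (325,465) in the crop, over the tail at (335,515). It covers the tail's far corner, so it is above the tail, not behind it. Reported z seems about 30 mm too low, so I'll continue by sight.

{"name": "servo_tool", "arguments": {
  "plan": [
    {"travel": [0,0,0.004],"yaw": 0,"gripper": 0},
    {"travel": [0,0,0.004],"yaw": 0,"gripper": 0},
    {"travel": [0,0,0.004],"yaw": 0,"gripper": 0},
    {"travel": [0,0,0.004],"yaw": 0,"gripper": 0},
    {"travel": [0,0,0],"yaw": 0,"gripper": 0}
  ]
}}

```text
time_s: 5.45
tcp_pos: [0.5483, 0.1267, 0.0493]
tcp_rot: [180.0, -0.0, -79.7]
contact_force: [-0.3, 0.4, 0.4]
width: 0.004
```

```bash
python3 z.py pics/z6.png
```

```text
5.5 [0.54834919 0.12676302 0.04946517] [-0.60378671 -0.14583555  0.3790922 ] [328. 572.]
```

View pics/z6.png

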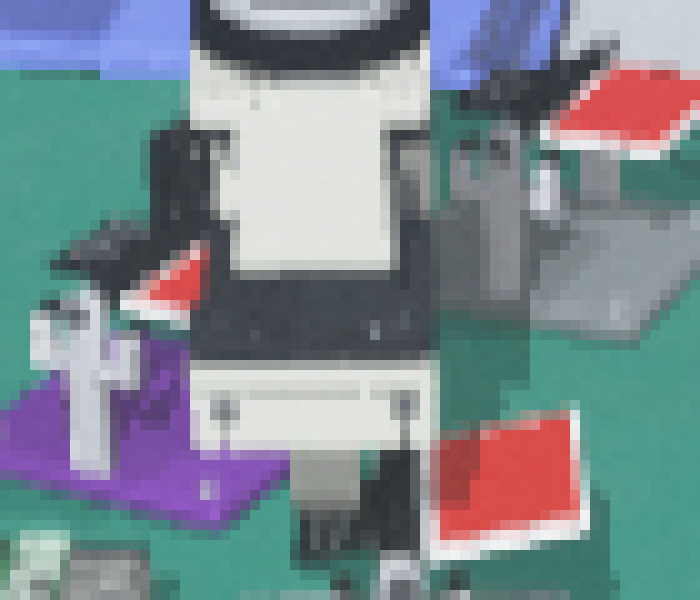

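{"name": "servo_tool", "arguments": {
  "plan": [
    {"travel": [0,0,0.004],"yaw": 0,"gripper": 0},
    {"travel": [0,0,0.004],"yaw": 0,"gripper": 0},
    {"travel": [0,0,0],"yaw": 0,"gripper": 0}
  ]
}}

```text
time_s: 5.88
tcp_pos: [0.5483, 0.1267, 0.0413]
tcp_rot: [180.0, -0.0, -79.7]
contact_force: [0.4, 0.0, 1.3]
width: 0.005
```

```bash
python3 z.py pics/z7.png
```

```text
5.925 [0.54838836 0.1267207  0.04138443] [0.25723571 0.39911661 1.42526458] [329. 594.]
```

View pics/z7.png

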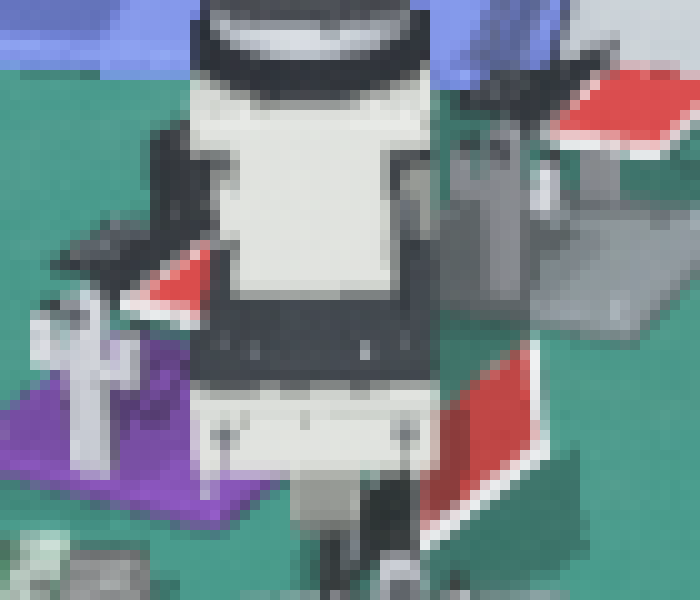

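{"name": "servo_tool", "arguments": {
  "plan": [
    {"travel": [0,0,0.003],"yaw": 0,"gripper": 0},
    {"travel": [0,0,0.003],"yaw": 0,"gripper": 0},
    {"travel": [0,0,0],"yaw": 0,"gripper": 0}
  ]
}}

```text
time_s: 6.3
tcp_pos: [0.5483, 0.1267, 0.0353]
tcp_rot: [180.0, -0.0, -79.7]
contact_force: [0.3, 0.4, 2.1]
width: 0.008
```

```bash
python3 z.py pics/z8.png
```

```text
6.35 [0.54827426 0.12671195 0.03534534] [0.21155713 0.3585957  0.41683793] [330. 610.]
```

View pics/z8.png

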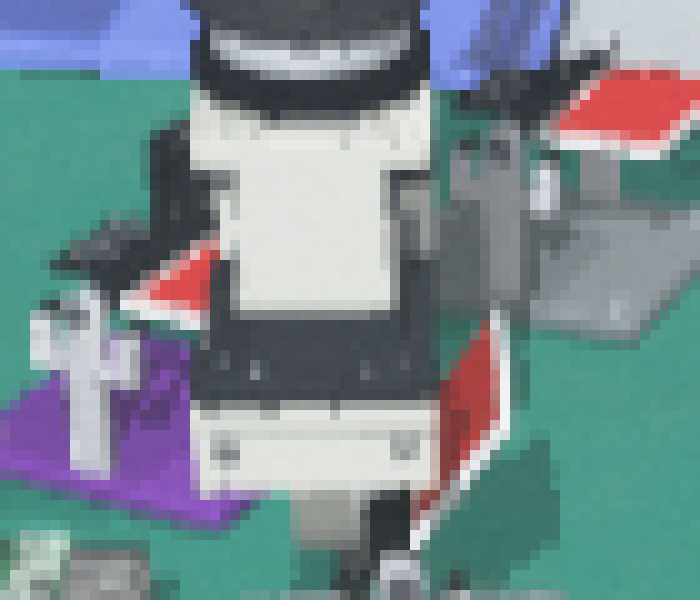

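{"name": "servo_tool", "arguments": {
  "plan": [
    {"travel": [0,0,-0.03],"yaw": 0,"gripper": 0},
    {"travel": [0,0,-0.04],"yaw": 0,"gripper": 0},
    {"travel": [0,0,-0.04],"yaw": 0,"gripper": 0},
    {"travel": [-0.002,0.032,0],"yaw": 0,"gripper": 0},
    {"travel": [0,0.032,0],"yaw": 0,"gripper": 0},
    {"travel": [0,0.033,0],"yaw": 0,"gripper": 0},
    {"travel": [0,0,0.03],"yaw": 0,"gripper": 0},
    {"travel": [0,0,0.03],"yaw": 0,"gripper": 0},
    {"travel": [0,0,0.018],"yaw": 0,"gripper": 0},
    {"travel": [0,0,0],"yaw": 0,"gripper": 0}
  ]
}}

```text
time_s: 7.6
tcp_pos: [0.4514, 0.1113, 0.0665]
tcp_rot: [179.8, 0.0, -79.7]
contact_force: [0.5, 0.5, 0.2]
width: 0.006
```

```bash
python3 z.py pics/z9.png
```

```text
7.65 [0.45221976 0.11140633 0.06745695] [-0.69730815  0.15945376  0.18073162] [625. 522.]
```

View pics/z9.png

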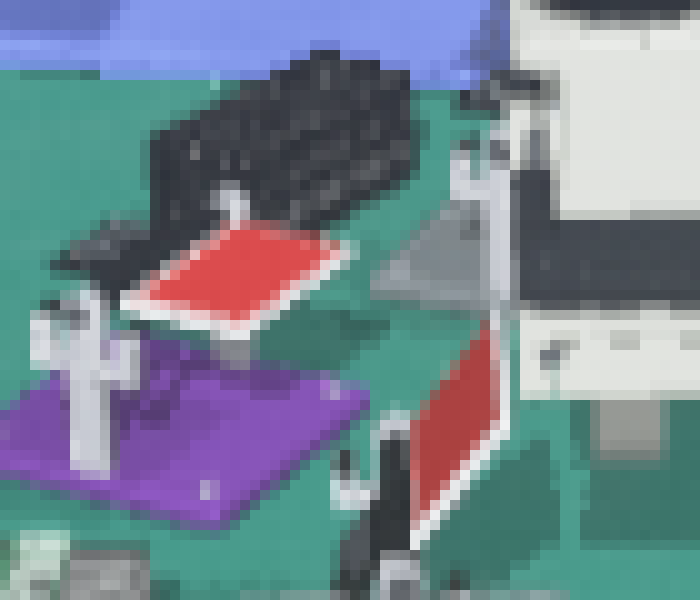

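{"name": "servo_tool", "arguments": {
  "plan": [
    {"travel": [0,-0.01,0.005],"yaw": 0,"gripper": 0},
    {"travel": [0,-0.01,0],"yaw": 0,"gripper": 0},
    {"travel": [0,-0.01,0],"yaw": 0,"gripper": 0},
    {"travel": [0,-0.01,0],"yaw": 0,"gripper": 0},
    {"travel": [0,-0.01,0],"yaw": 0,"gripper": 0},
    {"travel": [0,-0.01,0],"yaw": 0,"gripper": 0},
    {"travel": [0,-0.005,0],"yaw": 0,"gripper": 0},
    {"travel": [0,0,0],"yaw": 0,"gripper": 0}
  ]
}}

```text
time_s: 8.65
tcp_pos: [0.5168, 0.1231, 0.0624]
tcp_rot: [-180.0, -0.0, -79.7]
contact_force: [0.1, 0.5, -0.7]
width: 0.002
```

```bash
python3 z.py pics/z10.png
```

```text
8.7 [0.51658017 0.12303961 0.06247311] [ 0.01642405  0.04382958 -0.46855344] [425. 539.]
```

View pics/z10.png

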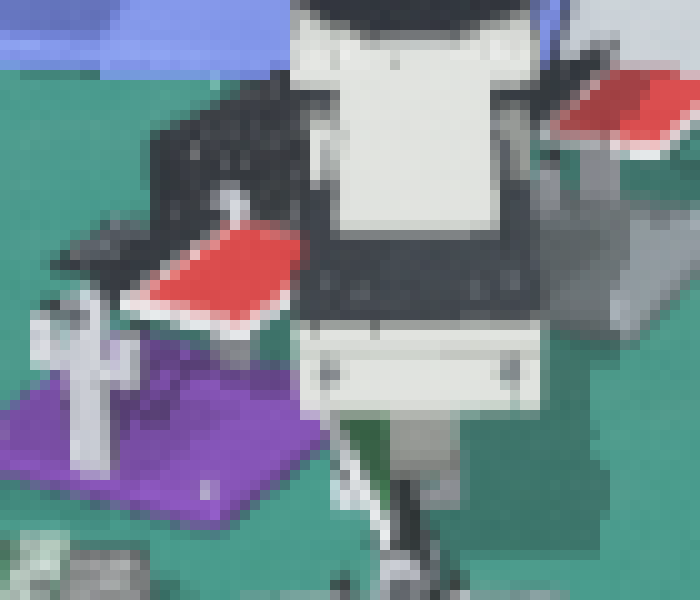

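{"name": "servo_tool", "arguments": {
  "plan": [
    {"travel": [0,-0.008,0],"yaw": 0,"gripper": 0},
    {"travel": [0,-0.008,0],"yaw": 0,"gripper": 0},
    {"travel": [0,-0.008,0],"yaw": 0,"gripper": 0},
    {"travel": [0,-0.008,0],"yaw": 0,"gripper": 0},
    {"travel": [0,-0.008,0],"yaw": 0,"gripper": 0},
    {"travel": [0,0,0],"yaw": 0,"gripper": 0}
  ]
}}

```text
time_s: 9.45
tcp_pos: [0.5566, 0.1302, 0.0625]
tcp_rot: [-180.0, -0.0, -79.7]
contact_force: [-0.7, 0.8, 0.1]
width: 0.005
```

```bash
python3 z.py pics/z11.png
```

```text
9.5 [0.55610493 0.13017538 0.06245809] [-0.03224148  0.15640926 -0.0680407 ] [302. 541.]
```

View pics/z11.png

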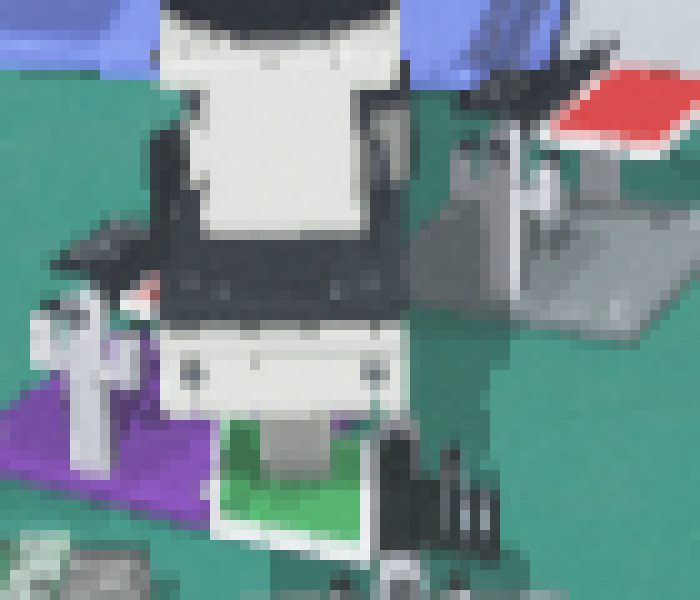

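{"name": "servo_tool", "arguments": {
  "plan": [
    {"travel": [0,-0.008,0],"yaw": 0,"gripper": 0},
    {"travel": [0,0,0.003],"yaw": 0,"gripper": 0},
    {"travel": [0,0,0.003],"yaw": 0,"gripper": 0},
    {"travel": [0,0,0],"yaw": 0,"gripper": 0}
  ]
}}

```text
time_s: 10.0
tcp_pos: [0.5633, 0.1315, 0.0562]
tcp_rot: [179.9, -0.0, -79.7]
contact_force: [-0.3, -0.9, -1.3]
width: 0.008
```

{"name": "servo_tool", "arguments": {
  "plan": [
    {"travel": [0,0,0.003],"yaw": 0,"gripper": 0},
    {"travel": [0,0,0],"yaw": 0,"gripper": 0}
  ]
}}

```text
time_s: 10.25
tcp_pos: [0.5636, 0.1315, 0.0533]
tcp_rot: [180.0, -0.0, -79.7]
contact_force: [0.7, 0.8, 0.2]
width: 0.001
```

{"name": "servo_tool", "arguments": {
  "plan": [
    {"travel": [0,0,0.002],"yaw": 0,"gripper": 0},
    {"travel": [0,0,0],"yaw": 0,"gripper": 0}
  ]
}}

```text
time_s: 10.5
tcp_pos: [0.5639, 0.1316, 0.0517]
tcp_rot: [-180.0, -0.0, -79.7]
contact_force: [0.2, 0.5, 0.4]
width: 0.006
```

```bash
python3 z.py pics/z12.png
```

```text
10.55 [0.56384087 0.13158107 0.05169325] [-0.63605453 -0.34391494  0.46541677] [279. 570.]
```

View pics/z12.png

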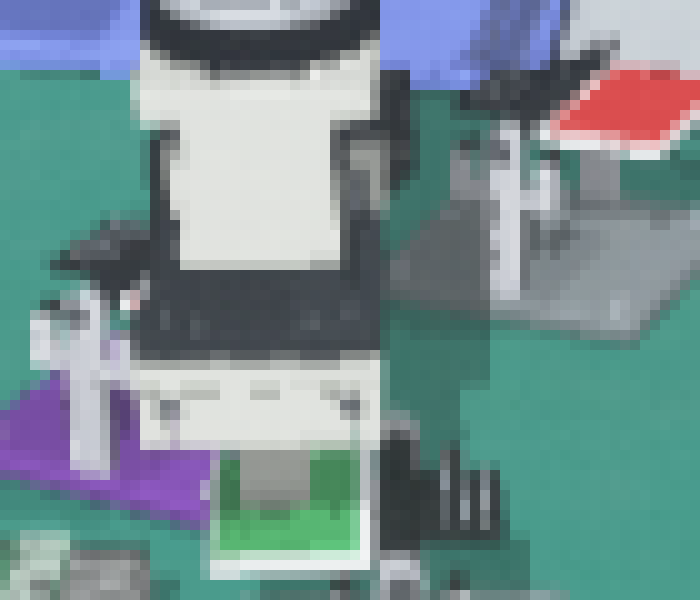

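Flag's front edge, now at row about 575, is close to flat and there is no stop force yet. I'll keep pressing in small steps until the force rises.

{"name": "servo_tool", "arguments": {
  "plan": [
    {"travel": [0,0,0.002],"yaw": 0,"gripper": 0},
    {"travel": [0,0,0],"yaw": 0,"gripper": 0}
  ]
}}

```text
time_s: 10.8
tcp_pos: [0.564, 0.1316, 0.0513]
tcp_rot: [-179.9, -0.0, -79.7]
contact_force: [-3.9, -0.3, 13.6]
width: 0.006
```

{"name": "servo_tool", "arguments": {
  "plan": [
    {"travel": [0,0,0.0015],"yaw": 0,"gripper": 0},
    {"travel": [0,0,0],"yaw": 0,"gripper": 0}
  ]
}}

```text
time_s: 11.05
tcp_pos: [0.5641, 0.1316, 0.051]
tcp_rot: [-179.9, -0.0, -79.7]
contact_force: [-8.0, -1.2, 21.5]
width: 0.004
```

```bash
python3 z.py pics/z13.png
```

```text
11.1 [0.56406666 0.13163929 0.05102347] [-7.24521527 -1.95284642 21.31125949] [278. 572.]
```

View pics/z13.png

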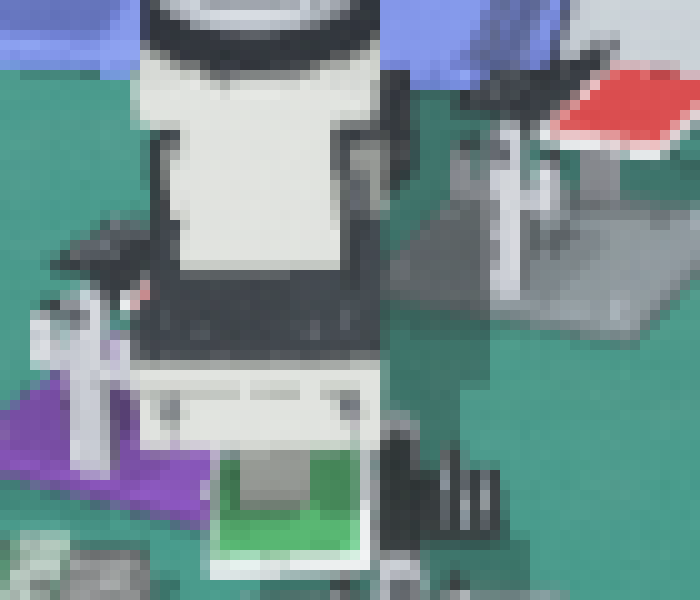

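Hard stop felt at 21 N with the flag down. Now lifting clear.

{"name": "servo_tool", "arguments": {
  "plan": [
    {"travel": [0,0,-0.005],"yaw": 0,"gripper": 0},
    {"travel": [0,0,-0.03],"yaw": 0,"gripper": 0},
    {"travel": [0,0,-0.04],"yaw": 0,"gripper": 0},
    {"travel": [0,0,-0.04],"yaw": 0,"gripper": 0},
    {"travel": [0,0,-0.03],"yaw": 0,"gripper": 0},
    {"travel": [0.03,0.035,0],"yaw": 0,"gripper": 0},
    {"travel": [0.03,0.035,0],"yaw": 0,"gripper": 0},
    {"travel": [0.03,0.035,0],"yaw": 0,"gripper": 0},
    {"travel": [0.03,0.035,0],"yaw": 0,"gripper": 0},
    {"travel": [0.04,0.01,0],"yaw": 0,"gripper": 0},
    {"travel": [0.04,0.01,0],"yaw": 0,"gripper": 0},
    {"travel": [0.04,0.01,0],"yaw": 0,"gripper": 0},
    {"travel": [0,0,0],"yaw": 0,"gripper": 0},
    {"travel": [0,0,0],"yaw": 0,"gripper": 0}
  ]
}}

```text
time_s: 12.85
tcp_pos: [0.4391, -0.1344, 0.1929]
tcp_rot: [180.0, 0.0, -79.8]
contact_force: [0.0, 0.2, 0.1]
width: 0.005
```

```bash
python3 look.py 9; python3 - <<'E'
import cv2,numpy as np
a=cv2.imread("pics/top9.png");b=cv2.imread("pics/side9.png")
h=max(a.shape[0],b.shape[0]);f=lambda i:np.vstack([i,np.zeros((h-i.shape[0],i.shape[1],3),np.uint8)])
cv2.imwrite("pics/fin.png",cv2.resize(np.hstack([f(a),f(b)]),(800,330)))
E
```

```text
12.95 [ 0.43926901 -0.13383541  0.193023  ] [ 0.9992523  -0.0984154   0.30765649]
```

View pics/top9.png

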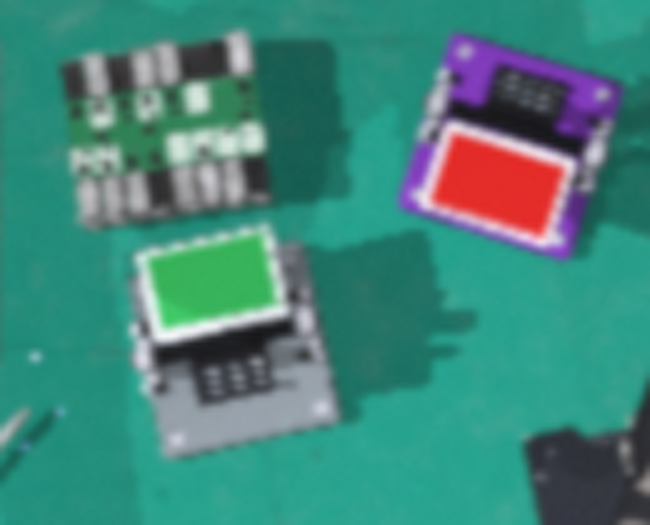

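View pics/side9.png

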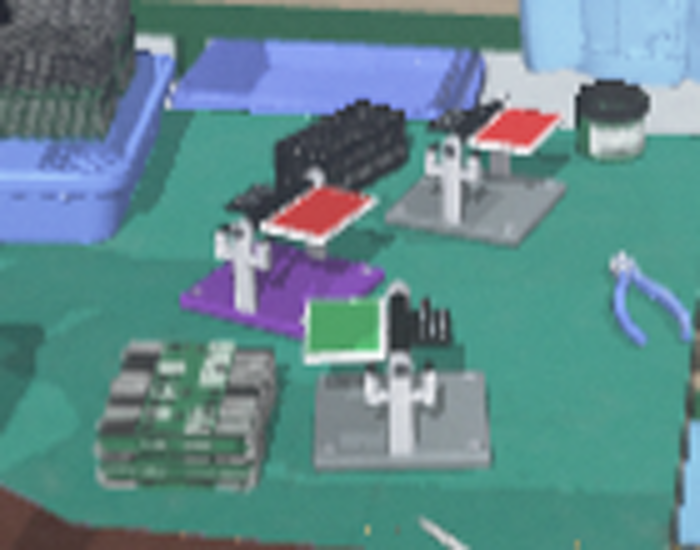

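```bash
python3 - <<'E'
from h import *
t=env.snapshot("top"); s=env.snapshot("side")
def corners(s):
    h=cv2.cvtColor(s["img"],cv2.COLOR_RGB2HSV); m=(cv2.inRange(h,(50,140,90),(72,255,255)))
    c=max([c for c in cv2.findContours(m,0,1)[0]],key=cv2.contourArea); a=cv2.minAreaRect(c); p=cv2.approxPolyDP(c,4,True).reshape(-1,2); return a,p
print(corners(t));print(corners(s))
T=lambda c:(210+(c[0]+.5)/5-.5,150+(c[1]+.5)/5-.5)
S=lambda c:(200+(c[0]+.5)/5-.5,160+(c[1]+.5)/5-.5)
def mid(a,b):
    (o,u),(p,v)=a,b; k=np.linalg.lstsq(np.c_[u,-v],p-o,rcond=None)[0]; A=o+u*k[0];B=p+v*k[1]; return ((A+B)/2).round(4),np.linalg.norm(A-B).round(4)
# outer white corners: far-right, far-left, near-left, near-right(top view)
for a,b in(((270,227),(308,300)),((135,253),(303,362)),((157,343),(384,360)),((292,310),(383,300))): print(mid(ray(t,T(a)),ray(s,S(b))))
f=[plane(t,T(c),.012) for c in((338,420),(168,456))]; print(np.round(f,4))
E
```

```text
(((251.9423065185547, 205.71153259277344), (13.139781951904297, 21.57277488708496), 78.69007110595703), array([[261, 198],
       [241, 202],
       [243, 214],
       [263, 210]], dtype=int32))Traceback (most recent call last):
  File "<stdin>", line 6, in <module>
  File "<stdin>", line 5, in corners
ValueError: max() iterable argument is empty
```

```bash
python3 - <<'E'
from h import *
t=env.snapshot("top"); s=env.snapshot("side")
T=lambda c:(210+(c[0]+.5)/5-.5,150+(c[1]+.5)/5-.5)
S=lambda c:(200+(c[0]+.5)/5-.5,160+(c[1]+.5)/5-.5)
def mid(a,b):
    (o,u),(p,v)=a,b; k=np.linalg.lstsq(np.c_[u,-v],p-o,rcond=None)[0]; A=o+u*k[0];B=p+v*k[1]; return ((A+B)/2).round(4),np.linalg.norm(A-B).round(4)
for a,b in(((270,227),(308,300)),((135,253),(303,362)),((157,343),(384,360)),((292,310),(383,300))): print(mid(ray(t,T(a)),ray(s,S(b))))
f=[plane(t,T(c),.012) for c in((338,420),(168,456))]; print(np.round(f,4))
E
```

```text
(array([0.5916, 0.0975, 0.0778]), np.float64(0.0026))
(array([0.5777, 0.1775, 0.0762]), np.float64(0.001))
(array([0.526 , 0.1657, 0.0752]), np.float64(0.0045))
(array([0.5427, 0.0858, 0.0754]), np.float64(0.0031))
[[0.4782 0.0619 0.012 ]
 [0.4586 0.1668 0.012 ]]
```

```bash
python3 -c "
from cell import env
env.hand_in();s=env.get_state();print(s['time_s'],s['contact_force'])"
```

```text
the job is handed in; nothing more can be done
the job is handed in; nothing more can be done
```

The green panels' flag now lies flat on the far side showing green, and I've handed the job in. I pressed the thumb tail down to raise the flag to about 57°. Then I pushed the paddle over the pivot with the closed fingertips and pressed it onto its stop, where I felt about 21 N. The arm was then lifted and moved clear.

**Last checks:**
- **Flag angle:** the paddle corners triangulate to z = 75–78 mm, so it is flat to within about 2°.
- **Stand:** the front foot corners are within about 2 mm of where they started.
- **Other items:** the carriers' flag and the purple look-alike's flag still show red. In the final pictures, the panel stack, carriers, jar and cutters look unmoved. The driver and flux bottle were outside the final crops, so I did not re-check them, but the arm stayed away from them.
- **Time and contact:** the run took about 13 s, and the last force reading before hand-in was about 1 N, which is noise. I could not read the state after hand-in.

**One disagreement:** the fingertips appeared about 25–30 mm higher in the side view than the reported TCP height. First contact with the tail confirmed this, so I set all pressing depths by the pictures and the force instead.

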